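# Squeeze two glued strips in a ratchet clamp and release it

### The job

Two short wood strips coated with contact glue lie side by side between the jaws of one of the two scissor clamps on the bench. Squeeze that clamp's two handles together until its ratchet teeth catch, and let go so that the clamp holds itself shut; then push its ribbed thumb plate down, sideways to the closing of the handles, so that the teeth part and the clamp springs fully open again. Leave the strips lying together between the jaws, and leave the empty clamp alone.

Things in the scene. Friction and masses are not known exactly. Their poses are not given: they have to be found in the camera images.
- glue_clamp: Scissor clamp with the two wood strips in its jaws: dark steel arms on a post on a wooden base 165x75x14 mm, fixed to the bench. Origin under the pivot at bench height; z up; x from the pivot to the jaws (handles along -x); handles and jaws close along y. A toothed cross bar of the left arm, 100 mm behind the pivot (top 71 mm up), lies over the right arm's sprung tail, which ends in the thumb plate.
- glue_clamp_left (a joint): Closing angle of each arm of that clamp, rad: 0 fully open (spring rest), about 0.22, 0.25 and 0.27 the ratchet's three teeth (grips then about 29, 26 or 22 mm over their outer faces), 0.295 the stop. It holds at the last tooth passed.
- glue_clamp_grip (a point): Fixed point midway between that clamp's two black rubber handle grips, 65 mm up, 68 mm behind the pivot. Each grip is 38 mm long (x), 8 thick, 24 high (54 to 78 mm up); open they measure about 58 mm over their outer faces. Take both from above and squeeze along y: both arms move alike; the spring needs 10 to 15 N. Only the 14 mm base lies below.
- glue_clamp_plate (a point): Centre of the top of that clamp's ribbed steel thumb plate (34 mm along x, 38 along y, 66 mm up), at the rear of the right (-y) arm; moves with it. Latched: about 127 mm behind the pivot, 17 mm to -y. Sprung: pressed down 6 mm it frees the teeth, at 10 mm it meets its stop (3 to 6 N). The arms then spring open, at the latest as the press is lifted, the plate going 30 mm outward.
- strip_a_center (a point): Centre of one wood strip, 82 x 15 x 8 mm, lying loose along the clamp's x on a wooden rest 48 mm high, between the jaws, about 56 mm from the pivot.
- strip_b_center (a point): Centre of the other wood strip, the same, beside the first.
- spare_clamp: The other clamp, the same in all but that its jaws are empty; frame as for the first. To be left alone. Behind both clamps a bare wall crosses the bench, its face at about x = 0.54 where y = 0, 0.46 where y = -0.3 and 0.64 where y = 0.4 (m): draw the hand in before swinging round.
- spare_clamp_left (a joint): Closing angle of the empty clamp's arms, rad; 0 fully open, where it is to stay.

How it is judged:
On the way:
1. the ratchet holds the clamp shut on the strips, with the robot off the clamp (value of joint glue_clamp_left above 0.205 rad and contact force between each of the arm, the fingers and glue_clamp below 0.3 N), for 0.2 s.
At the end, for the whole second after the job is handed in: The clamp with the strips is open again (closing angle under 0.04 rad), both strips lie within 15 mm of where they lay and with their centres less than 24 mm apart, and the empty clamp is open (value of joint each of glue_clamp_left, spare_clamp_left below 0.04 rad and horizontal distance between strip_a_center and strip_b_center below 0.024 m and distance of each of strip_a_center, strip_b_center from where it was at the start of the episode below 0.015 m); the robot touches nothing.
It fails at once if the empty clamp is worked (closed by more than 0.1 rad) (value of joint spare_clamp_left above 0.1 rad).
It fails at once if a strip is pushed or lifted more than 30 mm from its place (distance of any of strip_a_center, strip_b_center from where it was at the start of the episode above 0.03 m).
It also fails if it takes over 38 s, if anything falls off the work surface, if the arm or the gripper's body presses on something with over 40 N, if the wrist force passes 120 N, or if a joint passes its speed limit or range.

### The arm

A 6-joint arm with a two-finger parallel gripper is mounted at the origin on the work surface; the furniture and walls round the work are solid. World frame = base frame: x ahead of the robot, y to its left, z up, the work surface at z = 0. Lengths are in m, angles in rad, forces in N, time in s.
With the tool pointing down it reaches from about 0.35 to 0.875 m from the base axis. Payload 15.5 kg.
Tool frame: the origin (TCP) lies between the finger pads; the fingertips stand 11 mm ahead of it and the grasp point (between the pads) lies 8 mm behind it; z points along the fingers, y is the line along which they close (so a half turn about z gives the same grasp; the last joint's range is limited). The gripper opens to 85 mm and grips with 20 to 120 N. Pads are 22 mm wide; open, the fingers measure 114 mm over their backs; the gripper's body (76 mm by 85 mm) begins 54 mm behind the grasp point. The pads swing forward as they close: fully open they stand 13 mm farther back than shut.
Start: joints at [-1.415, 0.494, 1.345, -0, 1.302, -0.096], TCP at [0.155, -0.605, 0.242] pointing down, gripper open.
Joint ranges: [-2.91, 2.91], [-0.82, 2.16], [0.22, 2.67], [-1.22, 4.37], [0.12, 2.79], [-3.08, 3.08]. Speed limits (rad/s): [1.89, 1.89, 2.57, 3.01, 3.01, 3.01].

### API

Orientations are given as a unit quaternion [x, y, z, w].
In Python, from workcell import read_state, vision, job gives the robot as it stands.
- The arm moves only by the shell command python3 -m inch 'ROWS' [FORCE]. ROWS is JSON, a list of rows, each an object with "jaw": the gripper command: -1 is fully open, 1 is shut, values between are in proportion; "delta_pos": the shift along the tool's x, y, z in cm, a list of three; "turn": the turn, a rotation vector about the tool's x, y, z in rad, a list of three. In form: [{"jaw": jaw, "delta_pos": [dx, dy, dz], "turn": [ax, ay, az]}, ...]. A call has 1 to 8 rows; each row shifts and turns the commanded pose from where the row before left it, along the tool's axes as they then stand; what a row does not reach is not made up. A row lasts 1/10 s, in which the tool goes at most 50 mm and 8.59 degrees, less where a joint would pass 70% of its speed; a pose out of reach is approached as far as the arm can. A call is refused whole if a number of a shift passes 5 or a number of a turn 0.15, either way. A call with a gripper value outside its range is refused whole. The fingers move at their own pace and stop on an object; FORCE is the grip in N (left out, the last holds). Time passes only in rows, so rows that do not move let the fingers close. It gives the time, the measured TCP pose, the force, the opening and the grip force at its end, in the units of the state.
- read_state(): the state, without advancing time (a new reading comes with each control period).
- vision.grab_frame(name): name is "side" or "top" or "wrist"; returns a dict with "img" (420x560x3 uint8, red, green, blue), "depth" (420x560 float32, m along the optical axis (not along the pixel's ray), 0 where there is no reading), "camera_matrix" (3x3 intrinsics, pixels), "origin" and "orientation" of the camera in the world. Camera axes: x right, y down, z forward; pixel columns grow to the right and rows downward; lengths in m; the calibration is good to about 2 mm. A picture is of the moment at which its call begins.
- job.finish_job(): hands the job in; it is judged then, once.
The state is a dict: "clock": time; "q": joint angles; "joint_velocities": joint speeds; "joint_torque": joint torques, N m; "position": TCP position; "eef_rot": TCP orientation; "ft_force": force on the tool from outside, world axes, zero at the start; "torque": the same for the moment, N m; "gripper_width": finger opening in m; "grip_force": force on a finger pad.
Only numpy, scipy, OpenCV 4.12 (cv2) and the standard library are available. Lean on these libraries where they do the work, as an engineer would, in place of code of your own. Each camera call takes 0.05 s, during which the arm holds its last target. There are 200 camera calls.

## Working session

There is one attempt and no reset: what is moved stays moved. The work goes in short steps, Python scripts to look and compute and a shell command to move; the robot and the scene stay as the last step left them, time stands still between calls to the robot, and variables do not carry over. Pictures are saved under pics/ and viewed, at most 10 in all, crops included, and the job is handed in when it is done.

```bash
mkdir -p pics
python3 - <<'E'
from workcell import read_state, vision
import cv2,numpy as np
s=read_state();print(s['clock'],s['position'],s['eef_rot'],s['gripper_width'])
f=vision.grab_frame("top");g=vision.grab_frame("side")
np.savez('f.npz',**{k+n:np.array(v) for n,d in(("t",f),("s",g)) for k,v in d.items()})
for n,d in(("t",f),("s",g)):
    print(d['origin'],d['orientation'],d['camera_matrix'])
cv2.imwrite('pics/a.png',f['img'][...,::-1]);cv2.imwrite('pics/b.png',g['img'][...,::-1])
E
```

```text
0.0 [ 0.15507132 -0.60509122  0.24168014] [ 9.92147427e-01  1.25072330e-01 -7.72418737e-06 -6.29407823e-04] 0.08522164573755082
[ 0.29591896 -0.0392825   0.99424118] [ 0.71283101 -0.69530263  0.07448727 -0.05364563] [[436.0011406    0.         277.73808798]
 [  0.         436.0011406  212.51196205]
 [  0.           0.           1.        ]]
[0.38991877 0.65479135 0.74451813] [-0.03646756  0.91731038 -0.39646394  0.00530259] [[498.19500558   0.         275.16691393]
 [  0.         498.19500558 204.38229991]
 [  0.           0.           1.        ]]
```

View pics/a.png

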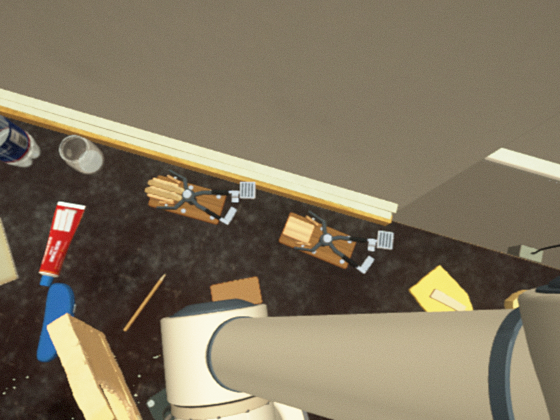

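The top view shows the two clamps, with pivots at about (187,195) and (327,238), jaws to the left (+y) and plates at (247,190) and (385,240). I'll enlarge both to see which one holds the strips.

Run:
```python
import cv2,numpy as np
f=np.load('f.npz');a=f['imgt'][165:285,135:405,::-1]
cv2.imwrite('pics/c.png',cv2.resize(a,None,fx=2.9,fy=2.9,interpolation=cv2.INTER_CUBIC))
```

```text
(no output)
```

View pics/c.png

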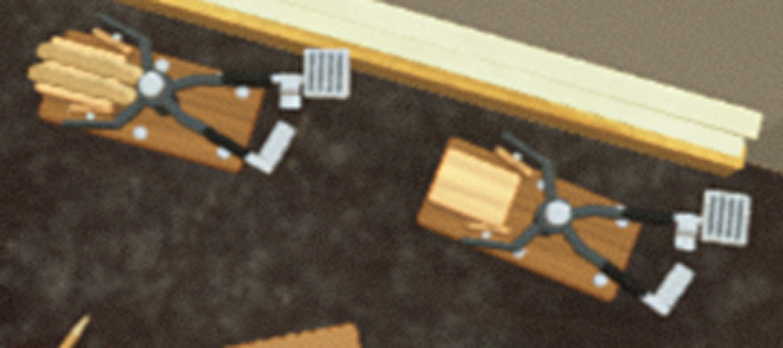

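View pics/b.png

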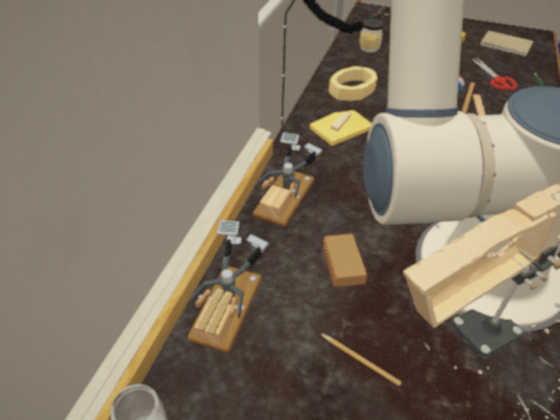

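The upper-left clamp holds the strips. Its crop pixels are pivot (152,86), grips (240,80) and (225,140), and plate (326,73). In the side view the strips clamp is the lower one, at (227,275).

```bash
cat > h.py <<'E'
import numpy as np
from scipy.spatial.transform import Rotation as R
def ray(d,u,v,z=None):
    K=np.array(d['camera_matrix']);r=np.array([(u-K[0,2])/K[0,0],(v-K[1,2])/K[1,1],1])
    w=R.from_quat(d['orientation']).apply(r);o=np.array(d['origin'])
    if z is None:
        return o+w*np.median(d['depth'][int(round(v))-1:int(round(v))+2,int(round(u))-1:int(round(u))+2])
    return o+w*(z-o[2])/w[2]
E
python3 - <<'E'
from h import *
f=np.load('f.npz');d={k:f[k+'t'] for k in('camera_matrix','origin','orientation','depth')}
np.set_printoptions(precision=4,suppress=True)
for n,x,y,z in[('pivot',152,86,.08),('gripR',245,80,.078),('gripL',230,143,.078),('plate',326,73,.066),('s1',90,60,.056),('s2',82,82,.056),('strap',290,82,.071),('walltop',330,30,.1),('spareplate',727,217,.066),('wallface',400,90,.066),('basecorner',265,88,.014),('basecorner',240,170,.014),('basecorner',40,122,.014),('basecorner',70,30,.014)]:
    u,v=135+x/2.9,165+y/2.9
    print(n,u,v,ray(d,u,v),ray(d,u,v,z))
E
```

```text
pivot 187.41379310344828 194.6551724137931 [0.4956 0.1277 0.0882] [0.4974 0.1292 0.08  ]
gripR 219.48275862068965 192.58620689655172 [0.5051 0.0618 0.0751] [0.5044 0.0615 0.078 ]
gripL 214.31034482758622 214.31034482758622 [0.4565 0.07   0.0797] [0.4568 0.0702 0.078 ]
plate 247.41379310344828 190.17241379310346 [0.514  0.0023 0.0675] [0.5143 0.0024 0.066 ]
s1 166.0344827586207 185.68965517241378 [0.521  0.181  0.0579] [0.5215 0.1814 0.056 ]
s2 163.27586206896552 193.27586206896552 [0.5038 0.1858 0.0581] [0.5043 0.1863 0.056 ]
strap 235.0 193.27586206896552 [0.5077 0.0294 0.0612] [0.5054 0.0287 0.071 ]
walltop 248.79310344827587 175.3448275862069 [0.5457 0.0002 0.0734] [ 0.5385 -0.001   0.1   ]
spareplate 385.68965517241384 239.82758620689657 [ 0.4132 -0.2991  0.0663] [ 0.4132 -0.2992  0.066 ]
wallface 272.9310344827586 196.0344827586207 [ 0.517  -0.0546  0.0023] [ 0.5028 -0.0536  0.066 ]
basecorner 226.3793103448276 195.3448275862069 [0.503  0.0483 0.0587] [0.5129 0.0524 0.014 ]
basecorner 217.75862068965517 223.6206896551724 [0.4486 0.0704 0.0025] [0.4468 0.0691 0.014 ]
basecorner 148.79310344827587 207.0689655172414 [0.4831 0.2304 0.0006] [0.4806 0.2268 0.014 ]
basecorner 159.13793103448276 175.3448275862069 [0.5558 0.209  0.0129] [0.5556 0.2087 0.014 ]
```

```bash
python3 -m inch '[{"jaw":-1,"delta_pos":[2.7,-3.1,0],"turn":[0,0,0]},{"jaw":-1,"delta_pos":[2.7,-3.1,0],"turn":[0,0,0]},{"jaw":-1,"delta_pos":[2.7,-3.1,0],"turn":[0,0,0]},{"jaw":-1,"delta_pos":[2.7,-3.1,0],"turn":[0,0,0]},{"jaw":-1,"delta_pos":[2.7,-3.1,0],"turn":[0,0,0]},{"jaw":-1,"delta_pos":[2.7,-3.1,0],"turn":[0,0,0]},{"jaw":-1,"delta_pos":[2.7,-3.1,0],"turn":[0,0,0]},{"jaw":-1,"delta_pos":[2.7,-3.1,0],"turn":[0,0,0]}]'
python3 - <<'E'
from h import *
f=np.load('f.npz');d={k:f[k+'t'] for k in('camera_matrix','origin','orientation','depth')}
for v in range(140,200,4): print(v,ray(d,265,v).round(3))
E
```

```text
clock: 0.9
position: [0.3031, -0.31, 0.2422]
eef_rot: [0.992, 0.125, -0.0, -0.0]
ft_force: [0.4, -0.6, -0.3]
gripper_width: 0.0854
grip_force: 0.0
140 [ 0.572 -0.034  0.229]
144 [ 0.572 -0.034  0.207]
148 [ 0.571 -0.034  0.184]
152 [ 0.572 -0.034  0.158]
156 [ 0.572 -0.034  0.133]
160 [ 0.572 -0.034  0.105]
164 [ 0.572 -0.034  0.075]
168 [ 0.565 -0.035  0.069]
172 [ 0.556 -0.035  0.069]
176 [ 0.545 -0.035  0.074]
180 [ 0.536 -0.035  0.075]
184 [ 0.535 -0.035  0.044]
188 [ 0.528 -0.036  0.035]
192 [ 0.526 -0.036  0.002]
196 [ 0.517 -0.036  0.002]
```

```bash
python3 -m inch '[{"jaw":-1,"delta_pos":[2.7,-3.1,0],"turn":[0,0,0]},{"jaw":-1,"delta_pos":[2.7,-3.1,0],"turn":[0,0,0]},{"jaw":-1,"delta_pos":[2.7,-3.1,0],"turn":[0,0,0]},{"jaw":-1,"delta_pos":[2.7,-3.1,0],"turn":[0,0,0]},{"jaw":-1,"delta_pos":[2.7,-3.1,0],"turn":[0,0,0]},{"jaw":-1,"delta_pos":[2.7,-3.1,0],"turn":[0,0,0]},{"jaw":-1,"delta_pos":[2.7,-3.1,0],"turn":[0,0,0]},{"jaw":-1,"delta_pos":[2.7,-3.1,0],"turn":[0,0,0]}]'
python3 -m inch '[{"jaw":-1,"delta_pos":[2,-2.2,0],"turn":[0,0,-0.13]},{"jaw":-1,"delta_pos":[0,0,0],"turn":[0,0,-0.135]},{"jaw":-1,"delta_pos":[0,0,0],"turn":[0,0,-0.135]},{"jaw":-1,"delta_pos":[0,0,0],"turn":[0,0,-0.135]},{"jaw":-1,"delta_pos":[0,0,0],"turn":[0,0,-0.135]},{"jaw":-1,"delta_pos":[0,0,0],"turn":[0,0,-0.135]},{"jaw":-1,"delta_pos":[0,0,0],"turn":[0,0,-0.135]},{"jaw":-1,"delta_pos":[0,0,0],"turn":[0,0,-0.135]}]'
python3 - <<'E'
from workcell import vision
import cv2,pickle
f=vision.grab_frame("wrist");pickle.dump(f,open('w.pkl','wb'));cv2.imwrite('pics/d.png',f['img'][...,::-1])
E
```

```text
clock: 1.7
position: [0.4509, -0.016, 0.2422]
eef_rot: [0.992, 0.125, -0.0, -0.0]
ft_force: [1.1, -0.2, 0.7]
gripper_width: 0.0852
grip_force: 0.0
clock: 2.5
position: [0.4642, 0.0086, 0.2421]
eef_rot: [0.786, 0.618, -0.0, -0.0]
ft_force: [0.8, -0.2, -0.4]
gripper_width: 0.0852
grip_force: 0.0
```

View pics/d.png

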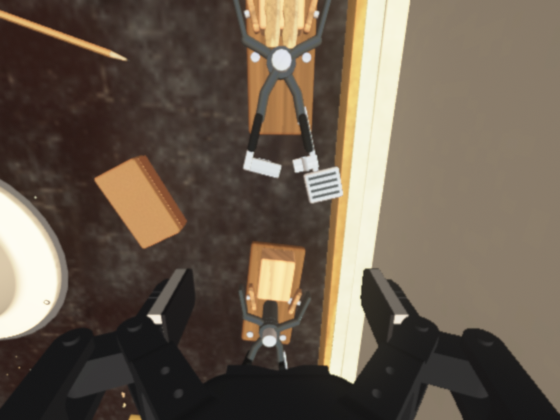

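The wrist view shows the clamp straight ahead: pivot (282,61), grip ends near (255,130) and (306,130), plate (323,185), base edges at x=248 and 314. The closing axis looks well aligned.

Run:
```python
from h import *
import pickle
from workcell import read_state
d=pickle.load(open('w.pkl','rb'));s=read_state()
P=lambda u,v,z:ray(d,u,v,z)
for n,u,v,z in[('pivot',282,61,.085),('gR',306,133,.078),('gL',255,133,.078),('plate',323,185,.066),('bl',247,134,.014),('br',314,134,.014),('bl2',247.5,60,.014),('br2',314.5,60,.014)]:
    print(n,ray(d,u,v).round(4),P(u,v,z).round(4))
pv=P(282,61,.085)
a=P(247,134,.014);b=P(314,134,.014);y=(a-b)[:2];print('width',np.linalg.norm(y));y/=np.linalg.norm(y);X=np.array([y[1],-y[0]])
print('X',X,np.degrees(np.arctan2(X[1],X[0])))
mid=(a+b)[:2]/2; print('pivot from axis',(pv[:2]-mid)@X,(pv[:2]-mid)@y)
g=pv[:2]-.068*X; Rt=R.from_quat(s['eef_rot']); tx=Rt.apply([1,0,0]);print('tool yaw',np.degrees(np.arctan2(tx[1],tx[0])))
print('grip',g,'delta tool',Rt.inv().apply(np.r_[g,s['position'][2]]-s['position']))
```

```text
pivot [0.4979 0.127  0.0848] [0.4979 0.127  0.085 ]
gR [0.5064 0.0608 0.0773] [0.5064 0.0608 0.078 ]
gL [0.458  0.0725 0.0774] [0.458  0.0725 0.078 ]
plate [0.514  0.002  0.0653] [0.5139 0.0022 0.066 ]
bl [4.41e-01 6.90e-02 2.00e-04] [0.4427 0.0698 0.014 ]
br [ 5.214e-01  4.950e-02 -3.000e-04] [0.52   0.0511 0.014 ]
bl2 [0.4643 0.1462 0.0123] [0.4644 0.1459 0.014 ]
br2 [0.5364 0.1288 0.0112] [0.536  0.1285 0.014 ]
width 0.07957027327357497
X [0.23543039 0.97189121] 76.38300577075033
pivot from axis 0.06854270885342273 -0.0004372366082271058
tool yaw 76.80467583388734
grip [0.48187295 0.06088192] delta tool [ 5.49932730e-02  5.23744784e-03 -6.86041695e-06]
```

```bash
python3 -m inch '[{"jaw":-1,"delta_pos":[2.7,0.26,0],"turn":[0,0,0]},{"jaw":-1,"delta_pos":[2.8,0.26,0],"turn":[0,0,0]},{"jaw":-1,"delta_pos":[0,0,4],"turn":[0,0,0]},{"jaw":-1,"delta_pos":[0,0,4],"turn":[0,0,0]},{"jaw":-1,"delta_pos":[0,0,4],"turn":[0,0,0]},{"jaw":-1,"delta_pos":[0,0,3],"turn":[0,0,0]},{"jaw":-1,"delta_pos":[0,0,2],"turn":[0,0,0]},{"jaw":-1,"delta_pos":[0,0,1.7],"turn":[0,0,0]}]' 50
python3 -m inch '[{"jaw":0,"delta_pos":[0,0,0],"turn":[0,0,0]},{"jaw":0.2,"delta_pos":[0,0,0],"turn":[0,0,0]},{"jaw":0.3,"delta_pos":[0,0,0],"turn":[0,0,0]},{"jaw":0.38,"delta_pos":[0,0,0],"turn":[0,0,0]},{"jaw":0.38,"delta_pos":[0,0,0],"turn":[0,0,0]},{"jaw":0.38,"delta_pos":[0,0,0],"turn":[0,0,0]},{"jaw":0.38,"delta_pos":[0,0,0],"turn":[0,0,0]}]' 50
```

```text
clock: 3.35
position: [0.4822, 0.0606, 0.0538]
eef_rot: [0.789, 0.614, -0.001, -0.0]
ft_force: [1.0, 0.5, 0.4]
gripper_width: 0.0856
grip_force: 0.0
clock: 4.05
position: [0.4807, 0.0606, 0.0561]
eef_rot: [0.788, 0.615, -0.001, -0.001]
ft_force: [-11.4, -0.6, 5.4]
gripper_width: 0.0268
grip_force: 15.4
```

```bash
python3 -m inch '[{"jaw":0.43,"delta_pos":[0,0,0],"turn":[0,0,0]},{"jaw":0.43,"delta_pos":[0,0,0],"turn":[0,0,0]},{"jaw":0.43,"delta_pos":[0,0,0],"turn":[0,0,0]}]'
python3 -m inch '[{"jaw":0.3,"delta_pos":[0,0,0],"turn":[0,0,0]},{"jaw":0.2,"delta_pos":[0,0,0],"turn":[0,0,0]},{"jaw":0,"delta_pos":[0,0,0],"turn":[0,0,0]},{"jaw":-0.2,"delta_pos":[0,0,0],"turn":[0,0,0]},{"jaw":-0.2,"delta_pos":[0,0,0],"turn":[0,0,0]}]'
```

```text
clock: 4.35
position: [0.4805, 0.0606, 0.0562]
eef_rot: [0.788, 0.615, -0.002, -0.001]
ft_force: [-12.5, -2.2, 6.5]
gripper_width: 0.0253
grip_force: 38.3
clock: 4.85
position: [0.4832, 0.0606, 0.0556]
eef_rot: [0.788, 0.615, 0.0, 0.0]
ft_force: [-0.6, 0.3, -0.7]
gripper_width: 0.0509
grip_force: 0.0
```

```bash
python3 -m inch '[{"jaw":-0.2,"delta_pos":[0,0,-2],"turn":[0,0,0]},{"jaw":-0.2,"delta_pos":[0,0,-3],"turn":[0,0,0]},{"jaw":-0.2,"delta_pos":[0,0,-4],"turn":[0,0,0]},{"jaw":0,"delta_pos":[0,0,-4],"turn":[0,0,0]},{"jaw":0.5,"delta_pos":[-4,0,0],"turn":[0,0,0]},{"jaw":1,"delta_pos":[-4,0,0],"turn":[0,0,0]},{"jaw":1,"delta_pos":[-3,0,0],"turn":[0,0,0]},{"jaw":1,"delta_pos":[0,0,0],"turn":[0,0,0]}]'
python3 - <<'E'
from workcell import vision
import cv2,pickle
f=vision.grab_frame("wrist");pickle.dump(f,open('w.pkl','wb'));cv2.imwrite('pics/e.png',f['img'][...,::-1])
E
```

```text
clock: 5.65
position: [0.4555, -0.0487, 0.1855]
eef_rot: [0.789, 0.614, -0.0, 0.0]
ft_force: [0.4, 1.0, 0.3]
gripper_width: 0.0001
grip_force: 0.0
```

View pics/e.png

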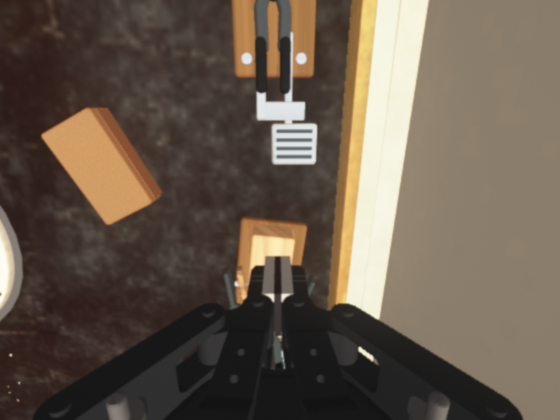

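The clamp is latched: the handles are together and the bar crosses the tail. The plate centre is at (294,144).

Run:
```python
from h import *
import pickle
from workcell import read_state
d=pickle.load(open('w.pkl','rb'));s=read_state()
p=ray(d,294,144,.066);q=ray(d,294,144);print(p,q)
print(R.from_quat(s['eef_rot']).inv().apply(p-s['position']))
```

```text
[0.48332007 0.001315   0.066     ] [0.48334947 0.00117022 0.06485031]
[0.05395113 0.01464252 0.11945015]
```

```bash
python3 -m inch '[{"jaw":1,"delta_pos":[2.5,0.7,0],"turn":[0,0,0]},{"jaw":1,"delta_pos":[2.5,0.7,0],"turn":[0,0,0]},{"jaw":1,"delta_pos":[0,0,4],"turn":[0,0,0]},{"jaw":1,"delta_pos":[0,0,3.5],"turn":[0,0,0]},{"jaw":1,"delta_pos":[0,0,2.2],"turn":[0,0,0]},{"jaw":1,"delta_pos":[0,0,0.8],"turn":[0,0,0]}]'
python3 -m inch '[{"jaw":1,"delta_pos":[0,0,0.4],"turn":[0,0,0]},{"jaw":1,"delta_pos":[0,0,0.4],"turn":[0,0,0]},{"jaw":1,"delta_pos":[0,0,0.3],"turn":[0,0,0]},{"jaw":1,"delta_pos":[0,0,0],"turn":[0,0,0]}]'
```

```text
clock: 6.3
position: [0.4809, 0.0, 0.0784]
eef_rot: [0.788, 0.616, -0.001, -0.001]
ft_force: [-0.9, -0.1, 0.4]
gripper_width: -0.0002
grip_force: 0.0
clock: 6.7
position: [0.4825, -0.0011, 0.0697]
eef_rot: [0.788, 0.615, 0.001, 0.001]
ft_force: [0.3, 1.2, 1.1]
gripper_width: 0.0
grip_force: 0.3
```

```bash
python3 -m inch '[{"jaw":1,"delta_pos":[0,0,0.2],"turn":[0,0,0]},{"jaw":1,"delta_pos":[0,0,0],"turn":[0,0,0]},{"jaw":1,"delta_pos":[0,0,0],"turn":[0,0,0]}]'
python3 -m inch '[{"jaw":1,"delta_pos":[0,0,-1.5],"turn":[0,0,0]},{"jaw":1,"delta_pos":[0,0,-4],"turn":[0,0,0]},{"jaw":1,"delta_pos":[0,0,-4],"turn":[0,0,0]},{"jaw":1,"delta_pos":[-4.5,0,-2],"turn":[0,0,0]},{"jaw":1,"delta_pos":[-1,0,-4],"turn":[0,0,0]},{"jaw":1,"delta_pos":[0,0,0],"turn":[0,0,0]},{"jaw":1,"delta_pos":[0,0,0],"turn":[0,0,0]}]'
python3 - <<'E'
from workcell import vision
import cv2,pickle
f=vision.grab_frame("wrist");pickle.dump(f,open('w.pkl','wb'));cv2.imwrite('pics/f.png',f['img'][...,::-1])
E
```

```text
clock: 7.0
position: [0.4818, -0.001, 0.0674]
eef_rot: [0.788, 0.615, -0.0, -0.0]
ft_force: [0.3, -0.2, -0.6]
gripper_width: -0.0001
grip_force: 0.5
clock: 7.7
position: [0.4688, -0.0546, 0.2229]
eef_rot: [0.788, 0.615, 0.001, 0.001]
ft_force: [-0.1, -0.6, -0.1]
gripper_width: 0.0003
grip_force: 0.0
```

View pics/f.png

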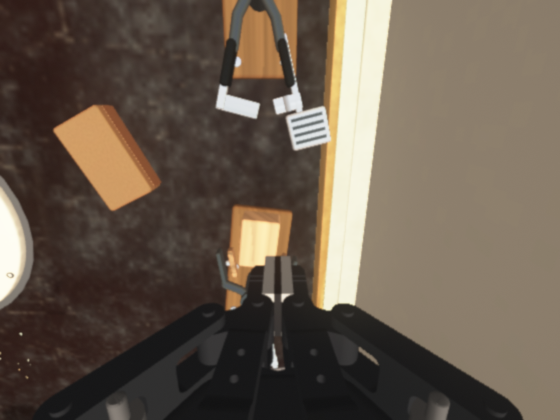

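The clamp has sprung open: the plate is out at (308,128) and the handles are apart. I'll check the strips in the side view before handing in.

Run:
```python
from workcell import vision
import cv2,numpy as np
a=np.load('f.npz')['imgs'];b=vision.grab_frame("side")['img']
c=np.hstack([x[205:355,170:290,::-1] for x in(a,b)])
cv2.imwrite('pics/g.png',cv2.resize(c,None,fx=3,fy=3))
```

```text
(no output)
```

View pics/g.png

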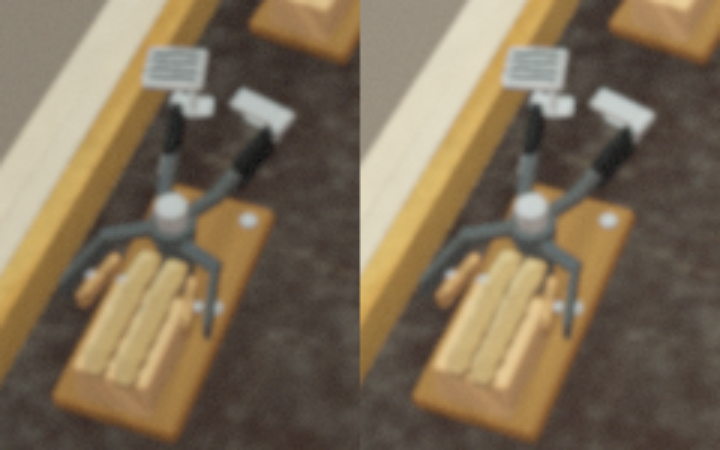

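The arms are back exactly where they started, and the strips (crop about (490,320)) lie together, closer than before and only a few mm from where they were.

```bash
python3 -c "
from workcell import job
print(job.finish_job())"
```

```text
the job is handed in; nothing more can be done
None
```

I squeezed the strips clamp until it latched, let go so it held itself shut, then released it with the thumb plate. It is fully open again with the strips together between its jaws, I left the empty clamp alone, and the job is handed in; no verdict was returned.

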